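# Rotate the stock in a sloped carton lane

## Robot

A 7-joint arm with a two-finger parallel gripper is mounted at the origin on a cart in front of the work surface, level with it; the furniture and walls round the work are solid. World frame = base frame: x ahead of the robot, y to its left, z up, the work surface at z = 0. Lengths are in mm, angles in degrees, forces in N, time in s.
With the tool pointing down it reaches from about 400 to 875 mm from the base axis. Payload 6.5 kg.
Tool frame: the origin (TCP) lies midway between the tips of the shut fingers; the grasp point (between the pads) lies 19 mm behind it; z points along the fingers, y is the line along which they close (so a half turn about z gives the same grasp; the last joint's range is limited). The gripper opens to 88 mm and grips with 3 to 60 N. Pads are 18 mm wide; open, the fingers measure 123 mm over their backs; the gripper's body (75 mm by 187 mm) begins 45 mm behind the grasp point.
Start: joints at [-3.793, 30.733, -0.252, 88.115, 0.149, 61.152, -4.079], TCP at [649.992, 0, 238.716] pointing down, gripper open.
Joint ranges: [-154.64, 154.64], [-21.42, 123.67], [-72.66, 72.17], [13.99, 137.28], [-74.86, 254.86], [10.95, 109.41], [-158.01, 158.01]. Speed limits (degrees/s): [136.94, 136.94, 180, 180, 180, 180, 180].

## Interface

Orientations are given as a 3x3 rotation matrix whose columns are the frame's x, y, z axes.
In Python, from bench import ctrl gives the robot as it stands.
- The arm moves only by the tool carry_out, never from a script. Its argument "deltas" is a list that holds one entry, the list of rows, each a list of 4 numbers: the shift along the tool's x, y, z in cm, then the turn about the tool's z in rad. In form: [[[dx, dy, dz, twist], ...]]. A call has 1 to 8 rows; each row shifts and turns the commanded pose from where the row before left it, along the tool's axes as they then stand; what a row does not reach is not made up. A row lasts 1/8 s, in which the tool goes at most 62.5 mm and 10.7 degrees, less where a joint would pass 70% of its speed; a pose out of reach is approached as far as the arm can. A call with a gripper value outside its range is refused whole. "jaw" is the gripper's target within -1 to 1 (shut at 1, half-way at 0, fully open at -1), set as the call begins (left out, the last holds). The fingers move at their own pace and stop on an object; "force" is the grip in N (left out, the last holds). Time passes only in rows, so rows that do not move let the fingers close. It gives the time, the measured TCP pose, the force, the opening and the grip force at its end, in the units of the state.
- ctrl.state(): the state, without advancing time (a new reading comes with each control period).
- ctrl.read_camera(name): name is "scene" or "side" or "wrist"; returns a dict with "color" (420x560x3 uint8, red, green, blue), "vertical_fov" (degrees; the focal length in pixels is half the picture's height over the tangent of half this angle, whatever the lens; pixels are square), "cx", "cy" (the principal point, pixels), "D" ([k1, k2, p1, p2, k3] as OpenCV has them; the pictures are not rectified), "rvec" (rotation vector, rad) and "tvec" (3), from world to camera coordinates, as OpenCV has them. Camera axes: x right, y down, z forward; pixel columns grow to the right and rows downward; lengths in mm; the calibration is good to about 2 mm. A picture is of the moment at which its call begins. There is no depth.
- ctrl.job_done(): hands the job in; it is judged then, once.
The state is a dict: "t": time; "joint_positions": joint angles; "joint_vel": joint speeds; "joint_torque": joint torques, N m; "eef_pos": TCP position; "orientation": TCP orientation; "ft_force": force on the tool from outside, world axes, zero at the start; "wrist_torque": the same for the moment, N m; "gripper_width": finger opening in mm; "grasp_force": force on a finger pad.
Only numpy, scipy, OpenCV 4.12 (cv2) and the standard library are available. Lean on these libraries where they do the work, as an engineer would, in place of code of your own. Each camera call takes 0.05 s, during which the arm holds its last target. There are 200 camera calls.

## Task

Slide the red thumb latch so that the sprung clear cover pops open, take the oldest carton from the low end of the sloped lane and set it down flat in the grey tray (do not let it drop). Then put the new carton from the bench on the high end of the lane and push it down the lane under the bridge until the brass catch has sprung up behind it and the row of two rests against the sprung black front pad, without pressing the row hard against it. Leave the cover open and do not disturb the other things on the bench.

Things in the scene. Friction and masses are not known exactly. Their poses are not given: they have to be found in the camera images.
- lane: Fixed sloped lane. Origin on the deck, mid-width, at the face of the front pad (low end). y points up the lane along the deck (inclined 0.12 rad), z is square to the deck, x across it to the latch's side, the robot's. Deck from y = -22 to 358 mm. Guide rails 9 mm high, 72 mm apart inside, from y = 0 to 233 mm, flaring to 94 mm at 277 mm. Cartons do not slide by themselves: push, 1 N each.
- bridge (a point): Middle of the top of the blue bridge across the lane, 62 mm above the deck, at lane y = 160 mm; it spans lane y = 140 to 180 mm, is 4 mm thick (58 mm free beneath) and 124 mm wide, on posts 56 to 62 mm off the middle.
- load_place (a point): Point on the deck at the high end, mid-width, lane y = 300 mm: a carton centred over it clears the catch and most of the guide rails.
- front_pad: The front stop: a black rubber pad, 64 mm wide, 6 mm thick, 8 to 44 mm above the deck, in front of a blue plate at the low end. Origin = the lane's origin at rest: cartons rest against the pad's face, lane y = 0. It is a spring buffer and yields down the lane, 2 N per mm, up to 8 mm. The row must not be pressed against it with more than 20 N.
- cover (a joint): Hinge of the clear cover over the front carton, rad. 0 = shut, held by the latch; when released its weak spring (2 N at the edge) throws it open to 1.95, leaning away beyond the low end; a tool in its way holds it back. Hinge line across the lane at y = -12 mm, 60 mm above the deck; shut it is 84 mm wide and reaches to y = 106 mm.
- latch (a joint): Travel of the red thumb latch up the lane (lane +y), m. 0 = holding the cover, stop at 0.016; it lets the cover go at about 0.010. A spring and friction resist with 3 to 5 N; when released it slides part of the way back by itself, whether the cover is open or not.
- latch_tab (a point): Middle of the face of the red tab to push toward lane +y; moves with the latch. Tab 16 mm wide across the lane, 8 mm thick along it, 24 mm tall (12 mm above and below this point, square to the deck). In front of the face (lane -y) is free space beside the cover, whose edge is 36 mm nearer the middle; a steel tongue lies 11 mm or more below this point.
- catch (a joint): Brass spring catch in the slot of the deck, rad. 0 = up, its tip 8 mm proud of the deck at lane y = 206 mm, facing down the lane; 0.27 = pressed flush. It is a ramp hinged at lane y = 235 mm: a carton pushed down the lane presses it flush easily, by its own weight, and it springs up behind the carton's end.
- old_carton_centre (a point): Centre of the oldest carton, brown, 66 x 100 x 52 mm (x, y, z), about 0.14 kg, at first under the cover, its long side along the lane, against the front pad. Later it belongs in the tray.
- second_carton_centre (a point): Centre of the second carton, the same kind, at first behind the oldest one and partly under the bridge, long side along the lane.
- new_carton_centre (a point): Centre of the new carton, the same kind, at first standing on the bench between robot and lane, long side roughly pointing away from the robot.
- tray: Fixed grey open tray, 150 x 150 x 14 mm outside, walls and floor 3 mm; origin at the centre of its underside.
- usb_stick: Red USB stick, 17 x 44 x 8 mm, lying on the bench, to be left alone; origin under its centre.
- tape_measure: Yellow tape measure, 30 x 72 x 64 mm, behind the lane, to be left alone; origin under its centre.
- glue_stick: White, green and yellow glue stick standing upright, 26 mm across and 93 mm tall, behind the lane, to be left alone; origin at its foot.
Not all that is in view belongs to the job. What is shaped like the part that bears new_carton_centre but turquoise is not meant.

How it is judged:
By the outcome, as a careful person would: the job done as asked, in the order asked, and still so for the second after the job is handed in, with the robot touching nothing.
It also fails if it takes over 72 s, if anything falls off the work surface, if the arm or the gripper's body presses on something with over 40 N, if the wrist force passes 120 N, or if a joint passes its speed limit or range.

## Working session

There is one attempt and no reset: what is moved stays moved. The work goes in short steps, Python scripts to look and compute and a tool call to move; the robot and the scene stay as the last step left them, time stands still between calls to the robot, and variables do not carry over. Pictures are saved under pics/ and viewed, at most 10 in all, crops included, and the job is handed in when it is done.

Besides the shell and the picture viewer there is one more tool, called after "Emit:" by a JSON object that holds its "fn" and its "kwargs", one argument or row to a line. carry_out: Moves the arm, as the interface text tells. Its arguments: {"type":"object","properties":{"deltas":{"type":"array","items":{"type":"array","items":{"type":"array","items":{"type":"number"}}}},"jaw":{"type":"number"},"force":{"type":"number"}},"required":["deltas"]}

```bash
mkdir -p pics; cat > h.py <<'E'
import numpy as np, cv2
from bench import ctrl
def cam(n):
    c=ctrl.read_camera(n); h=c["color"].shape[0]
    f=h/2/np.tan(np.radians(c["vertical_fov"])/2)
    K=np.array([[f,0,c["cx"]],[0,f,c["cy"]],[0,0,1]])
    R=cv2.Rodrigues(np.array(c["rvec"],float))[0]; t=np.array(c["tvec"],float).ravel()
    return dict(im=c["color"],K=K,D=np.array(c["D"],float),R=R,t=t,n=n)
def save(c,f,s=1): cv2.imwrite("pics/"+f,cv2.resize(c["im"][:,:,::-1],None,fx=s,fy=s))
def ray(c,p):
    u=cv2.undistortPoints(np.array([[p]],float),c["K"],c["D"])[0,0]
    d=c["R"].T@np.array([u[0],u[1],1]); return -c["R"].T@c["t"],d/np.linalg.norm(d)
def onplane(c,p,z=0,n=(0,0,1),q=None):
    o,d=ray(c,p); n=np.array(n,float); q=np.array([0,0,z]) if q is None else q
    return o+d*((q-o)@n)/(d@n)
def tri(*cp):
    A=np.zeros((3,3));b=np.zeros(3);L=[]
    for c,p in cp:
        o,d=ray(c,p);M=np.eye(3)-np.outer(d,d);A+=M;b+=M@o;L.append((o,M))
    x=np.linalg.solve(A,b); return x,[round(float(np.linalg.norm(M@(x-o))),1) for o,M in L]
def proj(c,P): return cv2.projectPoints(np.array(P,float).reshape(-1,3),cv2.Rodrigues(c["R"])[0],c["t"],c["K"],c["D"])[0][:,0]
E
python3 - <<'E'
from h import *
for n in("scene","side"):
    c=cam(n); save(c,n+"0.png",1.4); print(n,-c["R"].T@c["t"],c["R"][2])
E
```

```text
scene [ 291.05131343  649.5305044  1165.84996268] [ 0.20237929 -0.4844218  -0.85110407]
side [ 89.83171348 665.77819287 457.46982582] [ 0.52765866 -0.72895582 -0.43611897]
```

View pics/scene0.png

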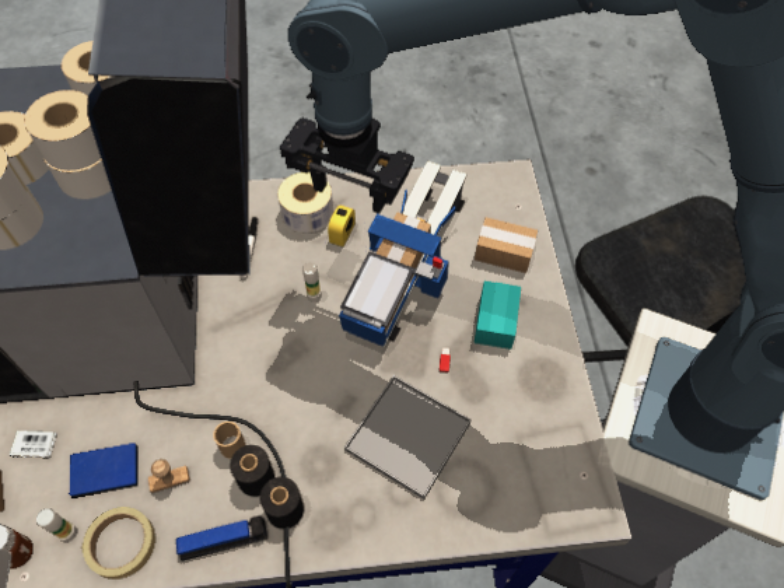

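View pics/side0.png

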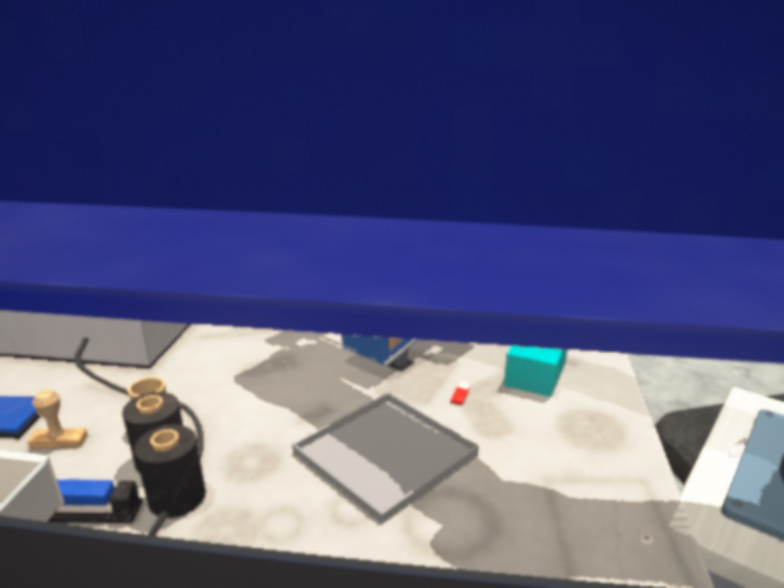

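The scene view shows the lane from the low end at (370,325) up to (445,175), with the bridge at (404,235) and the red latch at (437,262). The new carton is at (507,245), the turquoise decoy at (498,313), the tray at (408,437) and the USB stick at (445,360). The side view is mostly blocked.

```bash
python3 - <<'E'
from h import *
c=cam("scene"); im=c["im"][105:255,225:400]; cv2.imwrite("pics/sc1.png",cv2.resize(im[:,:,::-1],None,fx=4,fy=4,interpolation=cv2.INTER_CUBIC))
w=cam("wrist"); save(w,"w1.png",1.4); print(-w["R"].T@w["t"],w["R"])
for n,p,z in [("bridge",(404,233),100),("newtop",(507,232),52),("tray",(408,437),5),("usb",(445,360),4),("highend",(437,180),40),("lowend",(372,310),60)]:
    print(n,onplane(c,np.array(p)/1.4,z).round())
E
```

```text
[648.56772998  65.32486106 383.23654082] [[ 9.99999552e-01  4.99949041e-04 -8.04057186e-04]
 [ 6.89159723e-04 -9.66664009e-01  2.56047297e-01]
 [-6.49242542e-04 -2.56047737e-01 -9.66663920e-01]]
bridge [578. -65. 100.]
newtop [ 420. -177.   52.]
tray [435. 242.   5.]
usb [432.  89.   4.]
highend [ 587. -248.   40.]
lowend [574.  79.  60.]
```

View pics/sc1.png

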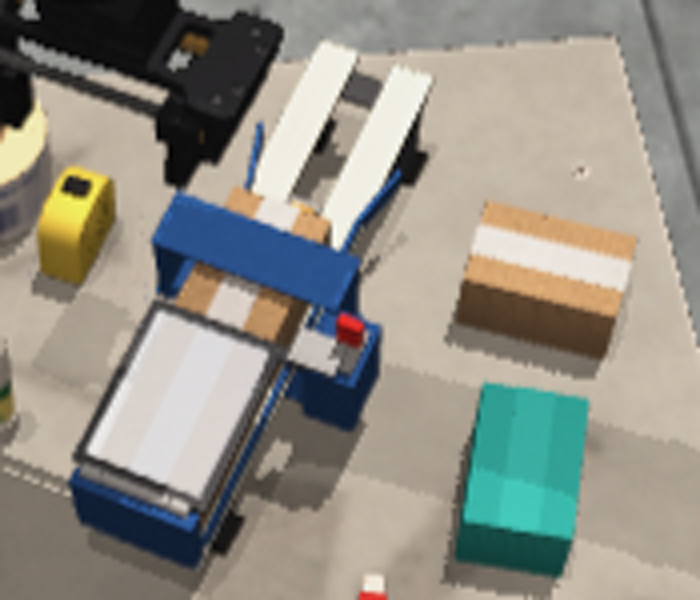

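View pics/w1.png

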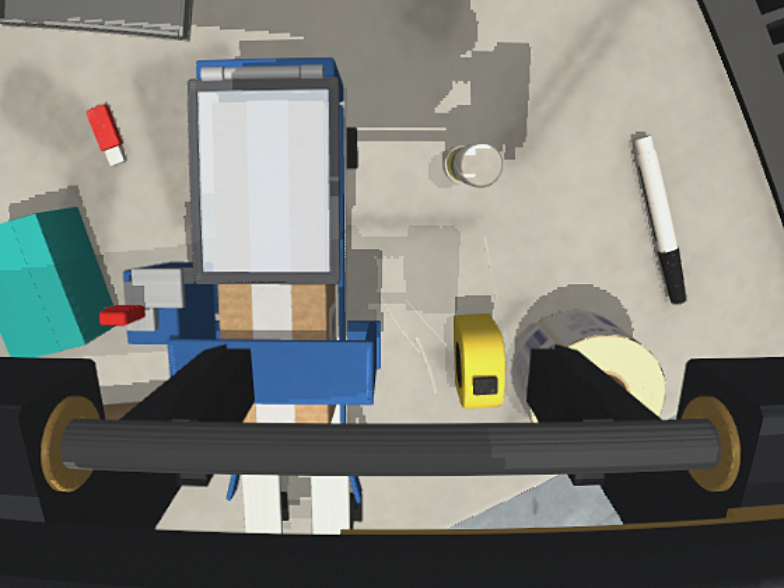

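Wrist view: image right is +x and up is +y. The cover is at (265,180), the latch tab at (122,315), the bridge at (272,370), and the tape measure and glue stick lie to the right of the lane. I'll shift over the lane for a clearer look.

```bash
python3 - <<'E'
from h import *
s=ctrl.state(); print(s["orientation"],s["eef_pos"],s["t"],s["ft_force"],s["gripper_width"])
E
```

```text
[[-5.86473626e-05  9.99999464e-01 -1.03372957e-03]
 [ 9.99999996e-01  5.85714815e-05 -7.34352714e-05]
 [-7.33746849e-05 -1.03373388e-03 -9.99999463e-01]] [ 6.49633915e+02 -1.35346739e-02  2.38199837e+02] 0.2 [ 0.3453068  -0.00313435 -1.46339904] 87.92469022370413
```

Emit:
{"fn": "carry_out", "kwargs": {
  "deltas": [
    [[-2.5,-2.5,-1.5,0],[-2.5,-2.5,-1.5,0],[-2.5,-2.5,-1.5,0],[-2.5,-2.5,-1.5,0],[0,0,0,0]]
  ],
  "jaw": 1
}}

```text
t: 0.82
eef_pos: [549.1, -102.7, 300.0]
orientation: [[0.004, 1.0, 0.002], [1.0, -0.004, -0.001], [-0.001, 0.002, -1.0]]
ft_force: [-0.2, 0.6, -0.8]
gripper_width: 40.4
grasp_force: 0.0
```

```bash
python3 - <<'E'
from h import *
w=cam("wrist"); save(w,"w2.png",1.4); np.save("w2.npy",w,allow_pickle=True); print(-w["R"].T@w["t"])
c=cam("scene"); np.save("s2.npy",c,allow_pickle=True)
s=ctrl.state(); print(s["eef_pos"],s["t"],s["gripper_width"])
E
```

```text
[547.99029065 -37.23341    445.10609017]
[550.21342864 -99.49737053 298.67281286] 0.925 31.947366172827174
```

View pics/w2.png

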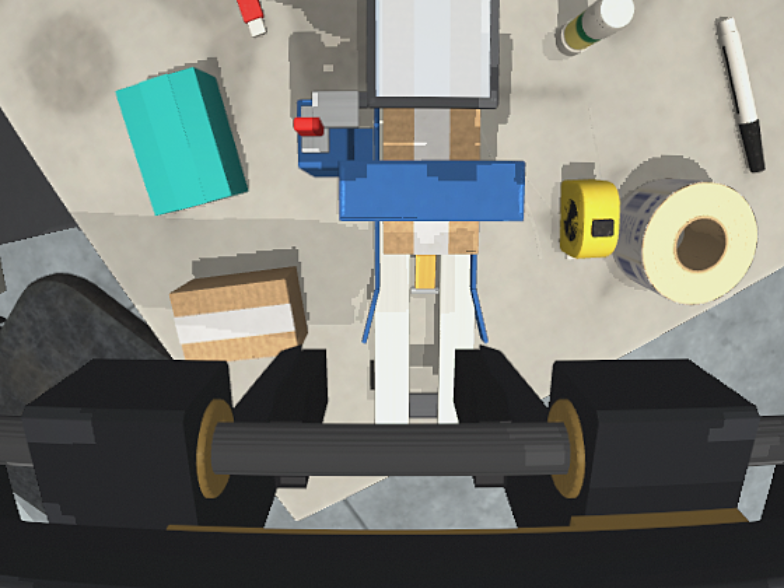

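The wrist view shows the bridge with corners near (338,163), (524,160), (524,220) and (340,220). The latch tab is at (308,126) and the brass catch at (426,272). The new carton's top is a quad around (240,300).

```bash
cat > lane.py <<'E'
from h import *
w=np.load("w2.npy",allow_pickle=True).item(); s=np.load("s2.npy",allow_pickle=True).item()
S=lambda x,y:(x/4+225,y/4+105)
W=lambda x,y:(x/1.4,y/1.4)
E
python3 - <<'E'
from lane import *
from scipy.optimize import least_squares
prs={"RL":((338,163),(350,305),(62,140,62)),"FL":((524,160),(155,240),(-62,140,62)),"FH":((524,220),(178,195),(-62,180,62)),"RH":((340,221),(360,265),(62,180,62))}
for k,(a,b,_) in prs.items(): x,r=tri((w,W(*a)),(s,S(*b))); print(k,x.round(1),r)
print("tab",tri((w,W(309,120)),(s,S(352,320))))
def pose(v,P):
    ya=v[3]; yv=np.array([np.cos(ya)*np.cos(.12),np.sin(ya)*np.cos(.12),np.sin(.12)]); xv=np.array([np.sin(ya),-np.cos(ya),0.]); zv=np.cross(xv,yv)
    R=np.c_[xv,yv,zv]; return (R@np.array(P,float).T).T+v[:3],R
L=[p[2] for p in prs.values()]
def f(v):
    P=pose(v,L)[0]
    return np.r_[(proj(w,P)-[W(*p[0]) for p in prs.values()]).ravel(),(proj(s,P)-[S(*p[1]) for p in prs.values()]).ravel()]
r=least_squares(f,[575,95,20,-np.pi/2]); print(r.x, r.fun.round(1)); np.save("lane.npy",r.x)
P,R=pose(r.x,[(0,0,0),(0,300,0),(0,160,62),(42,106,60),(-42,106,60),(0,358,0),(0,50,26)]); print(P.round(1),R.round(3))
print((proj(w,P)*1.4).round()); print(((proj(s,P)-[225,105])*4).round())
# new carton top corners
for p in [(171,293),(298,268),(306,345),(180,356)]: print(onplane(w,W(*p),52).round(1))
for p in [(487,203),(637,237),(612,310),(462,282)]: print(onplane(s,S(*p),52).round(1))
E
```

```text
RL [510.3 -40.3 108.9] [4.7, 4.7]
FL [634.2 -36.6 110.9] [2.1, 2.1]
FH [637.4 -76.4 106.6] [2.3, 2.3]
RH [513.7 -77.5 100.7] [0.4, 0.4]
tab (array([498.05109425, -14.19032817, 135.88056588]), [2.8, 2.8])
[574.1409853   94.45192329  25.8774678   -1.55877115] [-0.4 -0.5 -0.5  0.  -1.   0.1 -0.7  1.3 -3.8  1.5 -2.1  0.8 -1.2 -1.
 -0.1 -2. ]
[[ 574.1   94.5   25.9]
 [ 577.7 -203.4   61.8]
 [ 576.   -57.   106.6]
 [ 533.3   -4.1   98.1]
 [ 617.3   -3.1   98.1]
 [ 578.4 -260.9   68.7]
 [ 574.7   47.9   57.7]] [[-1.     0.012 -0.001]
 [-0.012 -0.993  0.12 ]
 [ 0.     0.12   0.993]]
[[422. -12.]
 [426. 368.]
 [431. 191.]
 [367. 110.]
 [493. 109.]
 [426. 433.]
 [425.  41.]]
[[153. 514.]
 [338. 125.]
 [253. 250.]
 [282. 348.]
 [154. 301.]
 [370.  56.]
 [183. 426.]]
[ 367.  -140.9   52. ]
[ 474.3 -120.6   52. ]
[ 477.6 -186.7   52. ]
[ 368.1 -196.9   52. ]
[ 466.8 -191.    52. ]
[ 369.2 -205.4   52. ]
[ 365.6 -144.6   52. ]
[ 459.5 -125.6   52. ]
```

```bash
python3 - <<'E'
from lane import *
for c,box,k in((w,(60,110,190,240),10),(s,(170,200,300,325),10)):
    y0,y1,x0,x1=box; im=c["im"][y0:y1,x0:x1]; cv2.imwrite("t.png",im)
    h=cv2.cvtColor(im,cv2.COLOR_RGB2HSV); m=(((h[...,0]<8)|(h[...,0]>172))&(h[...,1]>150)&(h[...,2]>60))
    ys,xs=np.nonzero(m)
    for y in np.unique(ys): print(y+y0,[(int(x)+x0,int(im[y,x,0])) for x in xs[ys==y]])
E
```

```text
84 [(211, 228), (212, 218), (213, 218), (214, 218), (215, 214), (216, 212), (217, 210), (218, 211), (219, 211), (220, 211), (221, 215), (222, 213), (223, 161), (224, 165), (225, 165), (226, 158), (227, 153)]
85 [(210, 229), (211, 242), (212, 239), (213, 238), (214, 238), (215, 237), (216, 236), (217, 236), (218, 236), (219, 235), (220, 236), (221, 238), (222, 238), (223, 174), (224, 182), (225, 182), (226, 175), (227, 151)]
86 [(210, 239), (211, 243), (212, 240), (213, 239), (214, 239), (215, 239), (216, 239), (217, 239), (218, 239), (219, 238), (220, 239), (221, 241), (222, 243), (223, 180), (224, 188), (225, 188), (226, 178), (227, 154), (228, 97)]
87 [(210, 235), (211, 241), (212, 238), (213, 237), (214, 237), (215, 237), (216, 237), (217, 237), (218, 237), (219, 237), (220, 237), (221, 239), (222, 240), (223, 183), (224, 189), (225, 189), (226, 178), (227, 155), (228, 98)]
88 [(210, 237), (211, 241), (212, 238), (213, 237), (214, 237), (215, 237), (216, 237), (217, 237), (218, 237), (219, 237), (220, 237), (221, 239), (222, 239), (223, 186), (224, 191), (225, 193), (226, 182), (2
[... 1727 characters left out ...]
(217, 133), (218, 131), (219, 133), (220, 133), (221, 133), (222, 134), (223, 136), (224, 138), (225, 121), (226, 86), (227, 88), (228, 88), (229, 85)]
183 [(310, 137)]
184 [(310, 231), (311, 229), (312, 192)]
185 [(309, 126), (310, 224), (311, 230), (312, 232), (313, 230), (314, 197)]
186 [(309, 97), (310, 167), (311, 202), (312, 216), (313, 226), (314, 227), (315, 144)]
187 [(309, 85), (310, 102), (311, 102), (312, 128), (313, 177), (314, 201), (315, 113)]
188 [(309, 106), (310, 115), (311, 116), (312, 96), (313, 90), (314, 90)]
189 [(310, 111), (311, 104), (312, 97), (313, 104), (314, 94), (315, 87)]
190 [(311, 102), (312, 95), (313, 103), (314, 94), (315, 85)]
191 [(313, 100), (314, 95)]
```

```bash
python3 - <<'E'
from lane import *
print(w["K"][0],s["K"][0])
x,r=tri((w,(216.3,88.3)),(s,(312.3,185.3))); print(x,r)
v=np.load("lane.npy")
for z in(90,100,110,120): 
  a=onplane(w,(210-.5,88.3),z);b=onplane(w,(222.6,88.3),z);c=onplane(w,(216.3,83.6),z);d=onplane(w,(216.3,92.5),z)
  print(z,a[0].round(1),b[0].round(1),(b-a)[0].round(1),c[1].round(1),d[1].round(1),onplane(s,(312.3,185.3),z).round(1))
E
```

```text
[356.80394773   0.         278.58660257] [533.47703011   0.         283.35319081]
[496.82263041 -14.88020742 134.8734182 ] [0.1, 0.1]
90 482.8 495.3 12.6 -7.4 -15.6 [505.9 -43.7  90. ]
100 484.6 496.8 12.2 -8.2 -16.2 [503.9 -37.3 100. ]
110 486.4 498.3 11.9 -9.0 -16.8 [501.9 -30.8 110. ]
120 488.3 499.8 11.5 -9.9 -17.4 [499.9 -24.4 120. ]
```

Emit:
{"fn": "carry_out", "kwargs": {
  "deltas": [
    [[3.7,0.3,2.3,0],[3.7,0.3,2.3,0],[3.7,0.3,2.3,0],[0,0,0,-0.18],[0,0,0,-0.18],[0,0,0,-0.18],[0,0,0,-0.18],[0,0,0,-0.18]]
  ]
}}

```text
t: 1.92
eef_pos: [559.1, 12.9, 228.8]
orientation: [[-0.788, 0.615, -0.001], [0.615, 0.788, 0.001], [0.002, 0.0, -1.0]]
ft_force: [-0.4, 0.6, 0.2]
gripper_width: 0.8
grasp_force: 0.0
```

Emit:
{"fn": "carry_out", "kwargs": {
  "deltas": [
    [[0,0,0,-0.18],[0,0,0,-0.18],[0,0,0,-0.18],[0,0,0,-0.13],[0,0,0,0],[0,0,0,0]]
  ]
}}

```text
t: 2.68
eef_pos: [559.0, 11.8, 229.3]
orientation: [[-1.0, 0.002, -0.001], [0.002, 1.0, 0.001], [0.001, 0.001, -1.0]]
ft_force: [-0.6, 1.0, 0.2]
gripper_width: 0.1
grasp_force: 0.0
```

```bash
python3 - <<'E'
from h import *
w=cam("wrist"); save(w,"w3.png",1.4); np.save("w3.npy",w,allow_pickle=True); print(-w["R"].T@w["t"])
s=ctrl.state(); print(s["eef_pos"],s["orientation"],s["t"],s["gripper_width"],s["joint_positions"])
E
```

```text
[492.12211648  11.35167007 374.49975047]
[559.02700678  11.60259766 229.39631641] [[-9.99997828e-01  2.03392832e-03 -4.55328736e-04]
 [ 2.03378298e-03  9.99997881e-01  3.19446731e-04]
 [ 4.55977503e-04  3.18519998e-04 -9.99999845e-01]] 2.725 0.3122005129238155 [  9.90318872  23.93701749 -20.24999846 101.74132925   9.71916058
  56.05615469  75.68680615]
```

View pics/w3.png

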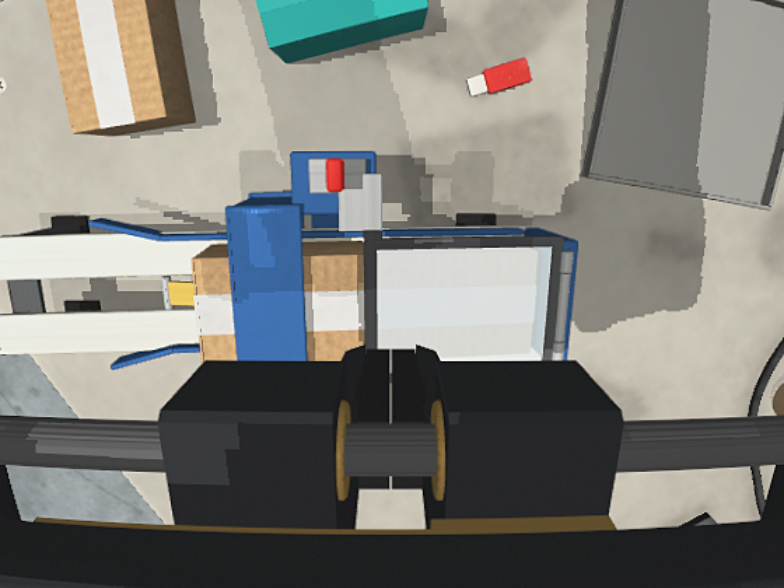

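The tab top is at about (335,175), with the steel tongue at (360,202) and the cover on the right. Next I'll triangulate the tab and check the lane points across w2 and w3.

```bash
python3 - <<'E'
from lane import *
w3=np.load("w3.npy",allow_pickle=True).item()
im=w3["im"][105:145,220:260]
h=cv2.cvtColor(im,cv2.COLOR_RGB2HSV); m=(((h[...,0]<8)|(h[...,0]>172))&(h[...,1]>150)&(h[...,2]>60))
ys,xs=np.nonzero(m)
for y in np.unique(ys): print(y+105,xs[ys==y].min()+220,[int(im[y,x,0]) for x in xs[ys==y]])
pts={"bRH":((340,221),(227,206)),"bRL":((338,163),(303,206)),"coverRedge":((364,106),(366,238)),"carton2 R rear":((382,253),(194,255))}
v=np.load("lane.npy")
for k,(a,b) in pts.items(): print(k,tri((w,W(*a)),(w3,W(*b))))
E
```

```text
113 235 [163, 169, 166, 166, 166, 167, 165, 144]
114 234 [236, 233, 231, 228, 226, 226, 226, 230, 211, 163]
115 233 [207, 234, 236, 234, 232, 231, 228, 228, 230, 217, 175, 145, 190]
116 233 [209, 234, 237, 237, 238, 236, 234, 233, 233, 220, 179, 131, 138]
117 233 [212, 233, 236, 236, 236, 234, 232, 230, 231, 218, 178, 131, 140]
118 233 [210, 233, 236, 236, 235, 233, 231, 230, 231, 218, 179, 132, 142]
119 233 [207, 233, 235, 236, 235, 233, 231, 230, 230, 217, 179, 134, 141]
120 233 [207, 233, 236, 236, 235, 233, 231, 229, 230, 218, 180, 135, 141]
121 233 [208, 233, 236, 236, 235, 233, 230, 229, 230, 218, 181, 136, 147]
122 233 [208, 232, 236, 236, 234, 232, 230, 228, 230, 217, 182, 132, 148]
123 233 [206, 231, 236, 236, 234, 232, 230, 228, 229, 216, 183, 128, 147]
124 233 [207, 231, 235, 236, 234, 231, 229, 228, 228, 216, 184, 129, 148]
125 233 [207, 231, 236, 236, 233, 231, 229, 227, 228, 216, 185, 131, 149]
126 233 [204, 230, 235, 235, 232, 231, 229, 227, 228, 215, 184, 131, 148]
127 233 [203, 229, 235, 235, 232, 230, 228, 226, 228, 214, 182, 130, 148]
128 233 [202, 229, 235, 235, 2
[... 163 characters left out ...]
27, 215, 185, 134, 150]
131 234 [225, 233, 233, 231, 229, 227, 224, 226, 214, 185, 134, 150]
132 234 [225, 232, 233, 231, 228, 226, 224, 224, 215, 187, 131, 150]
133 234 [224, 232, 233, 231, 229, 227, 225, 225, 216, 187, 129, 148]
134 234 [222, 233, 235, 232, 230, 227, 224, 224, 216, 186, 130, 144]
135 234 [207, 223, 222, 218, 214, 210, 208, 208, 196, 169]
136 235 [183, 189, 189, 186, 185, 183, 179, 159]
bRH (array([514.74529494, -76.67133769, 104.21914992]), [0.4, 0.4])
bRL (array([514.76380277, -37.08063179,  99.20670938]), [1.7, 1.7])
coverRedge (array([532.36569685,  -1.70336939, 105.56967705]), [0.6, 0.6])
carton2 R rear (array([ 542.98706468, -100.37016397,   96.95570138]), [0.2, 0.2])
```

```bash
python3 - <<'E'
from lane import *
w3=np.load("w3.npy",allow_pickle=True).item()
for a,b in [((218.6,88.1),(237.9,124.5)),((216.3,88.1),(237.9,124.5))]:print(tri((w,a),(w3,b)))
for z in (95,105,115):
  print(z,[onplane(w3,p,z)[:2].round(1).tolist() for p in[(232.6,124.5),(243,124.5),(238,112.8),(238,136.2)]])
# tongue piece corners & new carton top corners from w3
for p in [(340,175),(382,175),(382,232)]: print(onplane(w3,W(*p),85).round(1))
for p in [(47,0),(153,0),(178,112),(72,133)]: print(onplane(w3,W(*p),52).round(1))
# USB, tray corners
print(onplane(w3,W(500,76),5).round(1),onplane(w3,W(590,175),14).round(1))
for p in [(395,378),(470,423),(425,495),(347,450)]: print("tray",onplane(s,W(*p),14).round(1))
E
```

```text
(array([498.28503428, -14.89012515, 133.70938288]), [0.2, 0.2])
(array([497.6955397 , -14.78024006, 139.05368435]), [0.4, 0.4])
95 [[499.0, -23.4], [499.1, -15.4], [490.3, -19.0], [508.0, -19.5]]
105 [[498.8, -22.1], [498.9, -14.4], [490.4, -17.9], [507.4, -18.4]]
115 [[498.6, -20.9], [498.6, -13.5], [490.4, -16.8], [506.8, -17.3]]
[499.7 -16.5  85. ]
[499.8   7.4  85. ]
[532.4   7.2  85. ]
[ 388. -202.   52.]
[ 393.3 -131.8   52. ]
[ 460.3 -120.6   52. ]
[ 470.6 -193.    52. ]
[433.3  89.2   5. ] [500.8 155.4  14. ]
tray [494.8 159.2  14. ]
tray [350.8 182.1  14. ]
tray [372.4 320.3  14. ]
tray [513.6 305.1  14. ]
```

Emit:
{"fn": "carry_out", "kwargs": {
  "deltas": [
    [[3.4,0.5,0,0],[3.4,0.5,0,0],[0,0,3.8,0],[0,0,3.8,0],[0,0,3.7,0],[0,0,0,0],[0,0,0,0]]
  ]
}}

```text
t: 3.6
eef_pos: [491.8, 21.4, 117.8]
orientation: [[-1.0, 0.001, 0.001], [0.001, 1.0, 0.0], [-0.001, 0.0, -1.0]]
ft_force: [-0.5, -0.5, 0.7]
gripper_width: 0.2
grasp_force: 0.0
```

Emit:
{"fn": "carry_out", "kwargs": {
  "deltas": [
    [[0,-0.5,0,0],[0,-0.5,0,0],[0,-0.4,0,0],[0,-0.4,0,0],[0,0,0,0]]
  ]
}}

```text
t: 4.22
eef_pos: [491.2, 3.2, 116.9]
orientation: [[-1.0, 0.001, 0.001], [0.001, 1.0, 0.0], [-0.001, 0.0, -1.0]]
ft_force: [-0.1, 1.0, 1.4]
gripper_width: 0.4
grasp_force: 0.6
```

Emit:
{"fn": "carry_out", "kwargs": {
  "deltas": [
    [[0,-0.4,0,0],[0,-0.3,0,0],[0,-0.3,0,0],[0,0,0,0]]
  ]
}}

```text
t: 4.72
eef_pos: [491.1, -7.1, 116.8]
orientation: [[-1.0, 0.001, 0.0], [0.001, 1.0, -0.0], [-0.0, -0.0, -1.0]]
ft_force: [-0.1, 4.6, 3.6]
gripper_width: 0.5
grasp_force: 1.8
```

Emit:
{"fn": "carry_out", "kwargs": {
  "deltas": [
    [[0,-0.3,0,0],[0,-0.3,0,0],[0,0,0,0]]
  ]
}}

```text
t: 5.1
eef_pos: [491.1, -11.7, 116.8]
orientation: [[-1.0, -0.0, 0.0], [-0.0, 1.0, 0.001], [-0.0, 0.001, -1.0]]
ft_force: [-0.8, 7.5, 4.9]
gripper_width: 0.5
grasp_force: 3.1
```

```bash
python3 - <<'E'
from h import *
a=cam("wrist");b=cam("scene")
i=b["im"][105:255,225:400]; i=cv2.resize(i,(490,420))
cv2.imwrite("pics/p4.png",cv2.resize(np.hstack([cv2.resize(a["im"],(310,420)),i])[:,:,::-1],(800,420)))
E
```

```text
(no output)
```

View pics/p4.png

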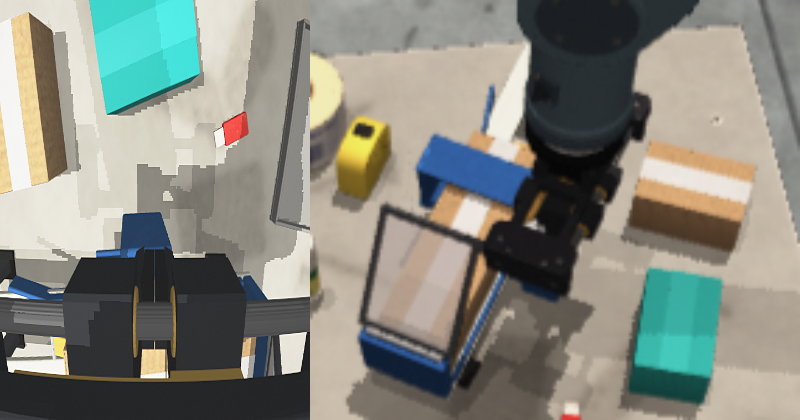

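The latch has let go and the cover is swinging up. I'll retreat outward to leave it clear.

Emit:
{"fn": "carry_out", "kwargs": {
  "deltas": [
    [[0,0.4,0,0],[2.5,0.2,0,0],[2,0,-3,0],[0,0,-5,0],[0,0,-5,0],[0,0,0,0.18],[0,0,0,0.18],[0,0,0,0.18]]
  ]
}}

```text
t: 6.2
eef_pos: [445.4, -8.4, 246.4]
orientation: [[-0.853, 0.521, -0.001], [0.521, 0.853, -0.001], [0.0, -0.002, -1.0]]
ft_force: [0.2, 0.0, 0.2]
gripper_width: 0.2
grasp_force: 0.0
```

Emit:
{"fn": "carry_out", "kwargs": {
  "deltas": [
    [[0,0,0,0.18],[0,0,0,0.18],[0,0,0,0.18],[0,0,0,0.18],[0,0,0,0.18],[0,0,0,0.12],[0,0,0,0]]
  ],
  "jaw": -1
}}

```text
t: 7.08
eef_pos: [445.5, -8.0, 246.3]
orientation: [[-0.01, 1.0, -0.001], [1.0, 0.01, -0.001], [-0.001, -0.001, -1.0]]
ft_force: [-0.0, -0.8, -0.0]
gripper_width: 68.5
grasp_force: 0.0
```

```bash
python3 - <<'E'
from h import *
s=ctrl.state(); print(s["eef_pos"],s["orientation"].round(3) if hasattr(s["orientation"],"round") else s["orientation"],s["t"])
a=cam("wrist");b=cam("scene"); np.save("w5.npy",a,allow_pickle=True); np.save("s5.npy",b,allow_pickle=True)
i=cv2.resize(b["im"][95:255,225:400],(400,366)); j=cv2.resize(a["im"],(400,300)); j=np.vstack([j,np.zeros((66,400,3),np.uint8)])
cv2.imwrite("pics/p5.png",np.hstack([j,i])[:,:,::-1])
E
```

```text
[445.47563667  -7.95270225 246.29736558] [[-0.01   1.    -0.001]
 [ 1.     0.01  -0.001]
 [-0.001 -0.001 -1.   ]] 7.075
```

View pics/p5.png

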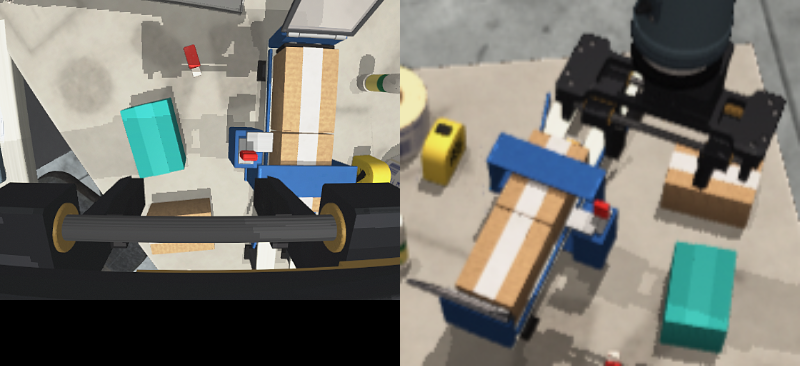

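The cover stands fully open at the low end, and the old carton is exposed at (305,90) in the wrist half. I'll check where its top is.

```bash
python3 - <<'E'
from h import *
w=np.load("w5.npy",allow_pickle=True).item(); v=np.load("lane.npy")
for p,z in[((273,47),77),((338,50),77),((334,137),88),((272,132),88)]: print(onplane(w,np.array(p)*1.4,z).round(1))
from lane import w as w2, W
w3=np.load("w3.npy",allow_pickle=True).item()
E
```

```text
[530.3  99.8  77. ]
[610.6  99.7  77. ]
[612.8  -5.2  88. ]
[ 5.332e+02 -1.000e-01  8.800e+01]
```

Emit:
{"fn": "carry_out", "kwargs": {
  "deltas": [
    [[1.4,3.3,0,0],[1.4,3.3,0,0],[1.4,3.3,0,0],[1.3,3.2,0,0],[0,0,4,0],[0,0,4,0],[0,0,4,0],[0,0,0,0]]
  ],
  "jaw": -1
}}

```text
t: 8.18
eef_pos: [573.9, 48.7, 124.0]
orientation: [[-0.011, 1.0, -0.007], [1.0, 0.011, -0.001], [-0.001, -0.007, -1.0]]
ft_force: [-1.1, 0.4, -0.2]
gripper_width: 88.3
grasp_force: 0.0
```

```bash
python3 - <<'E'
from h import *
w=cam("wrist"); save(w,"w6.png",1.0); s=ctrl.state(); print(s["eef_pos"],s["gripper_width"],s["ft_force"])
v=np.load("lane.npy")
# predicted old carton top corners
ya=v[3]; yv=np.array([np.cos(ya)*np.cos(.12),np.sin(ya)*np.cos(.12),np.sin(.12)]); xv=np.array([np.sin(ya),-np.cos(ya),0.]); R=np.c_[xv,yv,np.cross(xv,yv)]
print(proj(w,[R@np.array(p)+v[:3] for p in[(33,0,52),(-33,0,52),(33,100,52),(-33,100,52)]]).round())
E
```

```text
[575.68714759  49.01460323 126.16857456] 88.15889972959673 [ 0.60726607 -0.11010454  0.53920664]
[[221. 141.]
 [345. 141.]
 [225. 319.]
 [340. 319.]]
```

View pics/w6.png

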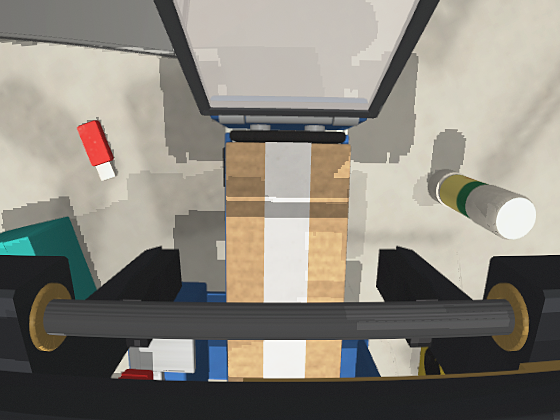

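The carton is centred between the fingers (cols 226–350 against 221–345 predicted), so I'll descend and grip.

Emit:
{"fn": "carry_out", "kwargs": {
  "deltas": [
    [[0,0.2,3,0],[0,0,3,0],[0,0,2,0],[0,0,0,0],[0,0,0,0]]
  ]
}}

```text
t: 8.85
eef_pos: [579.5, 49.6, 48.1]
orientation: [[-0.01, 1.0, 0.002], [1.0, 0.01, 0.0], [0.0, 0.002, -1.0]]
ft_force: [-0.2, -0.2, 0.3]
gripper_width: 88.0
grasp_force: 0.0
```

Emit:
{"fn": "carry_out", "kwargs": {
  "deltas": [
    [[0,0,0,0],[0,0,0,0],[0,0,0,0],[0,0,0,0],[0,0,0,0],[0,0,0,0]]
  ],
  "jaw": 1,
  "force": 10
}}

```text
t: 9.6
eef_pos: [578.7, 49.4, 47.2]
orientation: [[-0.01, 1.0, 0.0], [1.0, 0.01, -0.0], [-0.0, 0.0, -1.0]]
ft_force: [-1.8, -0.5, 5.8]
gripper_width: 66.1
grasp_force: 10.0
```

Emit:
{"fn": "carry_out", "kwargs": {
  "deltas": [
    [[0.06,0,-0.5,0],[0.12,0,-1,0],[0.24,0,-2,0],[0.36,0,-3,0],[0.36,0,-3.5,0],[0,0,-4,0],[0,0,0,0]]
  ]
}}

```text
t: 10.48
eef_pos: [580.7, 61.5, 191.2]
orientation: [[-0.01, 1.0, 0.007], [1.0, 0.01, 0.001], [0.001, 0.007, -1.0]]
ft_force: [0.3, 0.3, -1.8]
gripper_width: 65.9
grasp_force: 10.0
```

Emit:
{"fn": "carry_out", "kwargs": {
  "deltas": [
    [[0,-4,0,0],[0,-5,0,0],[0,-5,0,0],[4,-0.8,0,0],[5,0,0,0],[5,0,0,0],[4.2,0,0,0],[0,0,0,0]]
  ]
}}

```text
t: 11.48
eef_pos: [427.3, 244.9, 186.6]
orientation: [[-0.016, 1.0, -0.0], [1.0, 0.016, 0.002], [0.002, -0.0, -1.0]]
ft_force: [0.6, -0.7, -1.2]
gripper_width: 66.0
grasp_force: 10.0
```

```bash
python3 - <<'E'
from h import *
w=cam("wrist"); save(w,"w7.png",1.0); s=ctrl.state(); print(s["eef_pos"],s["gripper_width"],s["ft_force"],s["t"])
# tray corners from scene by mask
c=cam("scene"); np.save("s7.npy",c,allow_pickle=True)
print(proj(w,[(500.8,155.4,14),(358,180,14),(378,322,14),(514,300,14),(433,242,3)]).round())
E
```

```text
[427.59289567 242.29266375 186.32119352] 65.85901908404973 [-0.08180347  0.02786376 -1.2226062 ] 11.525
[[353. 281.]
 [206. 255.]
 [224. 101.]
 [379. 130.]
 [286. 190.]]
```

View pics/w7.png

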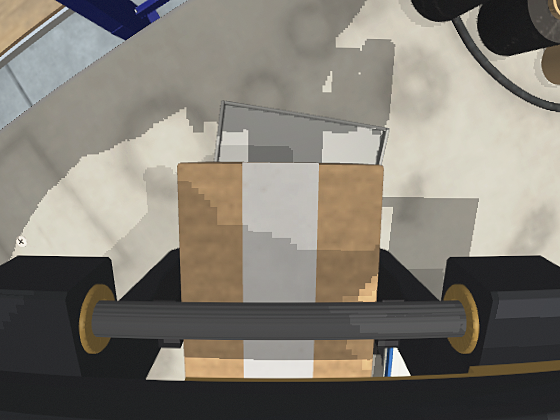

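Emit:
{"fn": "carry_out", "kwargs": {
  "deltas": [
    [[0,0.8,4,0],[0,0,4,0],[0,0,4,0],[0,0,3,0],[0,0,0,0],[0,0,0.4,0],[0,0,0.3,0],[0,0,0,0]]
  ]
}}

```text
t: 12.58
eef_pos: [436.9, 241.5, 30.3]
orientation: [[-0.01, 1.0, 0.001], [1.0, 0.01, 0.0], [0.0, 0.001, -1.0]]
ft_force: [0.3, 1.6, -1.1]
gripper_width: 65.9
grasp_force: 10.0
```

Emit:
{"fn": "carry_out", "kwargs": {
  "deltas": [
    [[0,0,0.2,0],[0,0,0.2,0],[0,0,0,0]]
  ],
  "force": 6
}}

```text
t: 12.95
eef_pos: [436.4, 241.3, 25.6]
orientation: [[-0.01, 1.0, -0.0], [1.0, 0.01, -0.0], [-0.0, -0.0, -1.0]]
ft_force: [0.9, -0.5, -1.2]
gripper_width: 66.0
grasp_force: 6.0
```

Emit:
{"fn": "carry_out", "kwargs": {
  "deltas": [
    [[0,0,0.15,0],[0,0,0.15,0],[0,0,0.15,0],[0,0,0,0]]
  ]
}}

```text
t: 13.45
eef_pos: [436.4, 241.3, 21.0]
orientation: [[-0.01, 1.0, -0.0], [1.0, 0.01, -0.0], [-0.0, -0.0, -1.0]]
ft_force: [0.3, 0.0, -2.3]
gripper_width: 65.9
grasp_force: 6.0
```

Emit:
{"fn": "carry_out", "kwargs": {
  "deltas": [
    [[0,0,0.15,0],[0,0,0.15,0],[0,0,0,0]]
  ]
}}

```text
t: 13.82
eef_pos: [436.6, 241.3, 18.2]
orientation: [[-0.01, 1.0, 0.0], [1.0, 0.01, -0.0], [-0.0, 0.0, -1.0]]
ft_force: [1.1, 0.2, -1.1]
gripper_width: 65.7
grasp_force: 6.0
```

Emit:
{"fn": "carry_out", "kwargs": {
  "deltas": [
    [[0,0,0.15,0],[0,0,0.15,0],[0,0,0,0]]
  ]
}}

```text
t: 14.2
eef_pos: [436.4, 241.4, 15.1]
orientation: [[-0.01, 1.0, -0.0], [1.0, 0.01, -0.0], [-0.0, -0.0, -1.0]]
ft_force: [0.1, -0.6, -0.6]
gripper_width: 66.1
grasp_force: 6.0
```

Emit:
{"fn": "carry_out", "kwargs": {
  "deltas": [
    [[0,0,0.15,0],[0,0,0.1,0],[0,0,0,0]]
  ]
}}

```text
t: 14.58
eef_pos: [436.5, 241.7, 13.1]
orientation: [[-0.01, 1.0, 0.0], [1.0, 0.01, 0.0], [0.0, 0.0, -1.0]]
ft_force: [-0.4, 0.1, 6.2]
gripper_width: 65.5
grasp_force: 6.0
```

```bash
python3 - <<'E'
from h import *
w7=cv2.imread("pics/w7.png")[:,:,::-1]; w=cam("wrist"); cv2.imwrite("pics/w8.png",w["im"][:,:,::-1])
def edge(im):
    h=cv2.cvtColor(np.ascontiguousarray(im),cv2.COLOR_RGB2HSV); m=(h[...,0]>8)&(h[...,0]<20)&(h[...,1]>85)&(h[...,2]>70)
    for r in range(120,260,10):
        xs=np.nonzero(m[r])[0]; print(r,(xs.min(),xs.max(),len(xs)) if len(xs) else None)
    for c in (200,215,350,365): 
        ys=np.nonzero(m[100:,c])[0]; print("col",c,ys[:3]+100)
edge(w7);print();edge(w["im"])
y0=241.5
print("flat",proj(w,[(436-33,y0+50,55),(436+33,y0+50,55)]).round())
c,s=np.cos(.12),np.sin(.12)
# pitched with low bottom edge at z=3
print("pitched",proj(w,[(436-33,y0+50*c+26*s,3+52*c),(436+33,y0+50*c+26*s,3+52*c)]).round())
E
```

```text
120 None
130 None
140 None
150 None
160 None
170 (np.int64(177), np.int64(383), 130)
180 (np.int64(178), np.int64(382), 128)
190 (np.int64(178), np.int64(382), 128)
200 (np.int64(179), np.int64(381), 126)
210 (np.int64(179), np.int64(380), 126)
220 (np.int64(179), np.int64(380), 126)
230 (np.int64(179), np.int64(379), 125)
240 (np.int64(179), np.int64(379), 126)
250 (np.int64(180), np.int64(379), 125)
col 200 [163 164 165]
col 215 [162 163 164]
col 350 [164 165 166]
col 365 [165 166 167]

120 None
130 None
140 None
150 None
160 (np.int64(205), np.int64(352), 148)
170 (np.int64(188), np.int64(369), 182)
180 (np.int64(171), np.int64(386), 134)
190 (np.int64(171), np.int64(386), 134)
200 (np.int64(171), np.int64(386), 136)
210 (np.int64(172), np.int64(385), 134)
220 (np.int64(173), np.int64(384), 132)
230 (np.int64(174), np.int64(383), 132)
240 (np.int64(174), np.int64(382), 131)
250 (np.int64(175), np.int64(382), 130)
col 200 [163 164 165]
col 215 [160 161 162]
col 350 [160 161 162]
col 365 [168 169 170]
flat [[170. 169.]
 [395. 172.]]
pitched [[170. 160.]
 [395. 162.]]
```

The end face is vertical to within about 1°, so the carton lies flat. Releasing.

Emit:
{"fn": "carry_out", "kwargs": {
  "deltas": [
    [[0,0,0,0],[0,0,0,0],[0,0,0,0],[0,0,-1,0],[0,0,-4,0],[0,0,-5,0],[0,0,-5,0],[0,0,0,0]]
  ],
  "jaw": -1
}}

```text
t: 15.62
eef_pos: [438.8, 242.8, 166.8]
orientation: [[-0.01, 1.0, 0.007], [1.0, 0.01, 0.004], [0.004, 0.007, -1.0]]
ft_force: [0.5, 0.1, -0.3]
gripper_width: 88.0
grasp_force: 0.0
```

```bash
python3 - <<'E'
from h import *
s=ctrl.state(); print(s["eef_pos"],s["gripper_width"],s["t"])
c=cam("scene"); np.save("s9.npy",c,allow_pickle=True)
w=cam("wrist"); im=w["im"]
h=cv2.cvtColor(im,cv2.COLOR_RGB2HSV); m=((h[...,0]>8)&(h[...,0]<20)&(h[...,1]>85)&(h[...,2]>70)).astype(np.uint8)
for r in range(150,340,15):
    xs=np.nonzero(m[r,150:400])[0]+150; print(r,(xs.min(),xs.max()) if len(xs) else None)
print(proj(w,[(436-33,291,55),(436+33,291,55),(436-33,191,55),(436+33,191,55)]).round())
# new carton top via scene: brown+white blob
im=c["im"]; h=cv2.cvtColor(im,cv2.COLOR_RGB2HSV); m=((h[...,0]>8)&(h[...,0]<20)&(h[...,1]>85)&(h[...,2]>150)).astype(np.uint8)
n,l,st,ce=cv2.connectedComponentsWithStats(m)
for i in range(1,n):
    if st[i,4]>25: print(st[i],ce[i].round(1))
E
```

```text
[438.78447652 242.79160179 166.79490669] 88.02861598238746 15.625
150 (np.int64(231), np.int64(322))
165 (np.int64(232), np.int64(321))
180 (np.int64(232), np.int64(321))
195 (np.int64(232), np.int64(320))
210 (np.int64(233), np.int64(320))
225 (np.int64(234), np.int64(319))
240 (np.int64(234), np.int64(319))
255 (np.int64(235), np.int64(318))
270 (np.int64(235), np.int64(318))
285 None
300 None
315 None
330 None
[[231. 139.]
 [325. 140.]
 [234. 270.]
 [319. 271.]]
[30 72 27 20 95] [42.7 82.3]
[ 0 87 14 21 53] [ 7.2 96.1]
[367 176  14   8  71] [374.2 179.6]
[272 279  24  39 347] [283.8 298.2]
[289 287  24  42 380] [301.7 307.9]
[153 301  19  18  72] [162.5 310.2]
[172 324  12  12  47] [177.8 329.7]
[108 328  13  11 104] [114.3 333.1]
[122 333  13  13 111] [128.  338.6]
[106 339  10  12  64] [109.2 344.1]
[193 348  13  12  50] [199.  353.4]
```

The carton is confirmed flat in the tray. The new carton's centre is about (416,-166) with a yaw of about 9.5°, so I'll go there.

Emit:
{"fn": "carry_out", "kwargs": {
  "deltas": [
    [[-4,-0.4,0,0],[-5.5,-0.4,0,0],[-6,-0.4,0,0],[-6,-0.4,0,0],[-6,-0.4,0,0],[-6,-0.4,0,0],[-5,-0.3,0,0],[-2.4,0,0,0]]
  ]
}}

```text
t: 16.73
eef_pos: [411.7, -170.5, 161.3]
orientation: [[-0.006, 1.0, -0.003], [1.0, 0.006, 0.0], [0.0, -0.003, -1.0]]
ft_force: [-0.3, 0.9, 0.6]
gripper_width: 88.4
grasp_force: 0.0
```

Emit:
{"fn": "carry_out", "kwargs": {
  "deltas": [
    [[0,0,0,0.18],[0,0,0,0.18],[0,0,0,0.18],[0,0,0,0.18],[0,0,0,0.18],[0,0,0,0.18],[0,0,0,0.18],[0,0,0,0.15]]
  ]
}}

```text
t: 17.73
eef_pos: [412.3, -167.5, 161.3]
orientation: [[0.986, 0.165, -0.003], [0.165, -0.986, 0.0], [-0.003, -0.001, -1.0]]
ft_force: [0.2, -0.4, -0.1]
gripper_width: 88.6
grasp_force: 0.0
```

Emit:
{"fn": "carry_out", "kwargs": {
  "deltas": [
    [[0,0,0,0],[0,0,0,0]]
  ]
}}

```text
t: 17.98
eef_pos: [413.0, -167.7, 162.1]
orientation: [[0.985, 0.173, -0.002], [0.173, -0.985, 0.0], [-0.001, -0.0, -1.0]]
ft_force: [1.0, 0.7, 0.5]
gripper_width: 87.9
grasp_force: 0.0
```

```bash
python3 - <<'E'
from h import *
s=ctrl.state(); print(s["eef_pos"],np.array(s["orientation"]).round(3),s["t"],s["joint_positions"])
w=cam("wrist"); np.save("w10.npy",w,allow_pickle=True); im=w["im"]
h=cv2.cvtColor(im,cv2.COLOR_RGB2HSV); m=((h[...,0]>8)&(h[...,0]<20)&(h[...,1]>85)&(h[...,2]>70)).astype(np.uint8)
for r in range(90,340,12):
    xs=np.nonzero(m[r,130:430])[0]+130; print(r,(xs.min(),xs.max(),len(xs)) if len(xs) else None)
for a in(9.5,):
    a=np.radians(a);u=np.array([np.cos(a),np.sin(a)]);n=np.array([-u[1],u[0]]);C=np.array([416,-166])
    print(proj(w,[np.r_[C+50*i*u+33*j*n,52] for i,j in((1,1),(1,-1),(-1,1),(-1,-1))]).round())
E
```

```text
[ 413.04463382 -167.65500163  162.06084961] [[ 0.985  0.173 -0.002]
 [ 0.173 -0.985  0.   ]
 [-0.001 -0.    -1.   ]] 17.975 [  9.74173161  17.7514223    7.68276443 122.02860967  -3.5731525
  40.51220922 -60.24766623]
90 None
102 None
114 None
126 None
138 (np.int64(238), np.int64(329), 58)
150 (np.int64(237), np.int64(328), 57)
162 (np.int64(237), np.int64(327), 57)
174 (np.int64(237), np.int64(326), 56)
186 (np.int64(236), np.int64(325), 57)
198 (np.int64(236), np.int64(324), 56)
210 (np.int64(236), np.int64(323), 56)
222 (np.int64(236), np.int64(322), 54)
234 (np.int64(235), np.int64(321), 54)
246 (np.int64(235), np.int64(320), 54)
258 (np.int64(235), np.int64(319), 53)
270 None
282 None
294 None
306 None
318 None
330 None
[[231. 131.]
 [325. 132.]
 [234. 263.]
 [319. 264.]]
```

Emit:
{"fn": "carry_out", "kwargs": {
  "deltas": [
    [[0.3,0.1,3,0.04],[0,0,4,0],[0,0,4,0],[0,0,3,0],[0,0,1,0],[0,0,0,0],[0,0,0,0]]
  ]
}}

```text
t: 18.9
eef_pos: [417.5, -168.6, 13.7]
orientation: [[0.991, 0.131, 0.002], [0.131, -0.991, -0.001], [0.002, 0.001, -1.0]]
ft_force: [0.4, 0.5, 1.1]
gripper_width: 88.0
grasp_force: 0.0
```

Emit:
{"fn": "carry_out", "kwargs": {
  "deltas": [
    [[0,0,0,0],[0,0,0,0],[0,0,0,0],[0,0,0,0],[0,0,0,0],[0,0,0,0]]
  ],
  "jaw": 1,
  "force": 8
}}

```text
t: 19.65
eef_pos: [417.1, -168.4, 13.1]
orientation: [[0.991, 0.13, 0.001], [0.13, -0.991, -0.0], [0.001, 0.0, -1.0]]
ft_force: [-0.7, 0.4, 7.4]
gripper_width: 66.3
grasp_force: 8.0
```

Emit:
{"fn": "carry_out", "kwargs": {
  "deltas": [
    [[0,0,-2,0],[0,0,-4,0],[0,0,-5,0],[0,0,-4,0],[0,0,0,-0.18],[0,0,0,-0.18],[0,0,0,-0.18],[0,0,0,-0.18]]
  ]
}}

```text
t: 20.65
eef_pos: [416.2, -168.2, 162.5]
orientation: [[0.655, 0.756, -0.001], [0.756, -0.655, 0.0], [-0.0, -0.001, -1.0]]
ft_force: [-0.9, -1.0, -1.4]
gripper_width: 66.0
grasp_force: 8.0
```

Emit:
{"fn": "carry_out", "kwargs": {
  "deltas": [
    [[0,0,0,-0.18],[0,0,0,-0.18],[0,0,0,-0.18],[0,0,0,-0.18],[0,0,0,-0.01],[0,0,0,0],[0,0,0,0]]
  ]
}}

```text
t: 21.52
eef_pos: [416.7, -168.3, 162.7]
orientation: [[-0.008, 1.0, -0.0], [1.0, 0.008, -0.0], [-0.0, -0.0, -1.0]]
ft_force: [0.6, 1.0, -1.3]
gripper_width: 66.2
grasp_force: 8.0
```

Emit:
{"fn": "carry_out", "kwargs": {
  "deltas": [
    [[-0.9,3,0,0],[-1,4.5,0,0],[-1,4.5,0,0],[-0.9,4.2,0,0],[0,0,3,0],[0,0,2,0],[0,0,0,0],[0,0,0,0]]
  ]
}}

```text
t: 22.52
eef_pos: [579.2, -204.8, 113.5]
orientation: [[-0.01, 1.0, 0.001], [1.0, 0.01, -0.0], [-0.0, 0.001, -1.0]]
ft_force: [0.3, 0.0, -1.5]
gripper_width: 65.7
grasp_force: 8.0
```

```bash
python3 - <<'E'
from h import *
s=ctrl.state(); print(s["eef_pos"],np.array(s["orientation"]).round(3),s["t"],s["ft_force"])
w=cam("wrist"); im=w["im"]; v=np.load("lane.npy")
cv2.imwrite("pics/w11.png",im[:,:,::-1])
h=cv2.cvtColor(im,cv2.COLOR_RGB2HSV); m=((h[...,0]>8)&(h[...,0]<20)&(h[...,1]>85)&(h[...,2]>70)).astype(np.uint8)
b=(h[...,0]>105)&(h[...,0]<118)&(h[...,1]>150)
for r in range(10,240,12):
    f=lambda q:(int(np.nonzero(q[r])[0].min()),int(np.nonzero(q[r])[0].max()),int(q[r].sum())) if q[r].any() else None
    print(r,f(m),f(b))
ya=v[3]; yv=np.array([np.cos(ya)*np.cos(.12),np.sin(ya)*np.cos(.12),np.sin(.12)]); xv=np.array([np.sin(ya),-np.cos(ya),0.]); R=np.c_[xv,yv,np.cross(xv,yv)]
print("bridge top",proj(w,[R@np.array(p)+v[:3] for p in[(62,140,62),(-62,140,62),(62,180,62),(-62,180,62)]]).round())
print("flare",proj(w,[R@np.array(p)+v[:3] for p in[(36,233,9),(-36,233,9),(47,277,9),(-47,277,9)]]).round())
E
```

```text
[ 579.22673432 -204.84446365  113.47583978] [[-0.01   1.     0.001]
 [ 1.     0.01  -0.   ]
 [-0.     0.001 -1.   ]] 22.525 [ 0.3311275   0.04379435 -1.4637139 ]
10 (195, 357, 102) (163, 391, 55)
22 (200, 353, 154) (481, 481, 1)
34 (207, 347, 141) (201, 352, 9)
46 (215, 340, 124) (201, 351, 15)
58 (261, 291, 31) (201, 351, 16)
70 (261, 290, 30) (201, 351, 16)
82 (261, 290, 29) (201, 351, 18)
94 (261, 290, 30) (201, 350, 16)
106 (261, 289, 29) (201, 350, 15)
118 None (198, 352, 17)
130 None (195, 355, 16)
142 None (192, 357, 18)
154 (197, 357, 161) (189, 195, 7)
166 (174, 382, 129) None
178 (174, 385, 132) None
190 (175, 384, 131) None
202 (176, 383, 130) None
214 (176, 382, 129) None
226 (177, 381, 128) None
238 (178, 380, 127) None
bridge top [[ 121. -137.]
 [ 432. -138.]
 [ 118.  -44.]
 [ 436.  -45.]]
flare [[210. 109.]
 [345. 108.]
 [192. 191.]
 [363. 191.]]
```

Emit:
{"fn": "carry_out", "kwargs": {
  "deltas": [
    [[0,-0.2,1.5,0],[0,0,1,0],[0,0,0.3,0],[0,0,0.2,0],[0,0,0.2,0],[0,0,0,0]]
  ],
  "force": 6
}}

```text
t: 23.32
eef_pos: [577.4, -204.8, 80.8]
orientation: [[-0.01, 1.0, 0.001], [1.0, 0.01, -0.0], [-0.0, 0.001, -1.0]]
ft_force: [0.2, -0.6, -2.6]
gripper_width: 66.0
grasp_force: 6.0
```

Emit:
{"fn": "carry_out", "kwargs": {
  "deltas": [
    [[0,0,0.15,0],[0,0,0.15,0],[0,0,0,0]]
  ]
}}

```text
t: 23.7
eef_pos: [577.5, -205.0, 78.6]
orientation: [[-0.01, 1.0, 0.001], [1.0, 0.01, -0.0], [-0.0, 0.001, -1.0]]
ft_force: [-1.4, 0.5, 5.7]
gripper_width: 65.9
grasp_force: 6.0
```

Emit:
{"fn": "carry_out", "kwargs": {
  "deltas": [
    [[0,0,0.15,0],[0,0,0.15,0],[0,0,0,0]]
  ]
}}

```text
t: 24.08
eef_pos: [577.5, -205.3, 75.8]
orientation: [[-0.01, 1.0, 0.001], [1.0, 0.01, -0.001], [-0.001, 0.001, -1.0]]
ft_force: [-2.2, 0.2, 8.2]
gripper_width: 65.8
grasp_force: 6.0
```

Emit:
{"fn": "carry_out", "kwargs": {
  "deltas": [
    [[0,0,0,0],[0,0,0.1,0],[0,0,0.1,0],[0,0,0,0]]
  ],
  "force": 4
}}

```text
t: 24.58
eef_pos: [577.5, -205.4, 73.5]
orientation: [[-0.01, 1.0, 0.001], [1.0, 0.01, -0.001], [-0.001, 0.001, -1.0]]
ft_force: [-1.7, -0.9, 5.3]
gripper_width: 65.7
grasp_force: 4.0
```

```bash
cat > chk.py <<'E'
from h import *
s=ctrl.state(); print(np.array(s["eef_pos"]).round(1),s["t"],np.array(s["ft_force"]).round(1))
w=cam("wrist"); im=w["im"]; np.save("wl.npy",w,allow_pickle=True)
h=cv2.cvtColor(im,cv2.COLOR_RGB2HSV); m=((h[...,0]>8)&(h[...,0]<20)&(h[...,1]>85)&(h[...,2]>70)).astype(np.uint8)
for r in list(range(110,190,5))+list(range(190,300,15)):
    q=np.nonzero(m[r])[0]; print(r,(q.min(),q.max(),len(q)) if len(q) else None)
E
python3 chk.py
```

```text
[ 577.5 -205.4   73.5] 24.575 [-1.7 -0.9  5.3]
110 None
115 None
120 None
125 None
130 None
135 None
140 None
145 None
150 None
155 (np.int64(172), np.int64(385), 134)
160 (np.int64(172), np.int64(386), 134)
165 (np.int64(172), np.int64(386), 134)
170 (np.int64(172), np.int64(385), 134)
175 (np.int64(172), np.int64(385), 134)
180 (np.int64(172), np.int64(385), 134)
185 (np.int64(173), np.int64(384), 132)
190 (np.int64(173), np.int64(384), 132)
205 (np.int64(173), np.int64(384), 133)
220 (np.int64(174), np.int64(383), 131)
235 (np.int64(175), np.int64(382), 130)
250 (np.int64(175), np.int64(382), 130)
265 (np.int64(176), np.int64(381), 128)
280 (np.int64(176), np.int64(380), 129)
295 (np.int64(87), np.int64(471), 151)
```

The carton lies on the slope, since its front face is hidden just as the deck pitch would make it. I'll release and move behind it.

Emit:
{"fn": "carry_out", "kwargs": {
  "deltas": [
    [[0,0,0,0],[0,0,0,0],[0,0,0,0],[0,0,-1,0],[0,0,-3,0],[0,0,-4,0],[0,0,-3,0],[0,0,0,0]]
  ],
  "jaw": -1
}}

```text
t: 25.62
eef_pos: [578.9, -205.2, 185.9]
orientation: [[-0.01, 1.0, 0.005], [1.0, 0.01, -0.002], [-0.002, 0.005, -1.0]]
ft_force: [0.2, 0.0, 0.7]
gripper_width: 88.1
grasp_force: 0.0
```

```bash
cat >> chk.py <<'E'
v=np.load("lane.npy"); ya=v[3]; yv=np.array([np.cos(ya)*np.cos(.12),np.sin(ya)*np.cos(.12),np.sin(.12)]); xv=np.array([np.sin(ya),-np.cos(ya),0.]); R=np.c_[xv,yv,np.cross(xv,yv)]
L=lambda *p:R@np.array(p)+v[:3]
print("front y=250,255 rear",proj(w,[L(33,250,52),L(-33,250,52),L(33,255,52),L(33,350,52),L(-33,350,52)]).round())
E
python3 chk.py
```

```text
[ 578.9 -205.2  185.9] 25.625 [0.2 0.  0.7]
110 (np.int64(267), np.int64(516), 20)
115 (np.int64(519), np.int64(519), 1)
120 (np.int64(523), np.int64(523), 1)
125 (np.int64(528), np.int64(528), 1)
130 (np.int64(535), np.int64(535), 1)
135 (np.int64(223), np.int64(547), 69)
140 (np.int64(223), np.int64(329), 67)
145 (np.int64(223), np.int64(329), 67)
150 (np.int64(223), np.int64(329), 67)
155 (np.int64(223), np.int64(328), 66)
160 (np.int64(223), np.int64(328), 66)
165 (np.int64(223), np.int64(328), 66)
170 (np.int64(223), np.int64(328), 66)
175 (np.int64(223), np.int64(328), 66)
180 (np.int64(223), np.int64(328), 66)
185 (np.int64(223), np.int64(328), 66)
190 (np.int64(223), np.int64(328), 66)
205 (np.int64(224), np.int64(328), 66)
220 (np.int64(224), np.int64(327), 65)
235 (np.int64(224), np.int64(327), 65)
250 (np.int64(225), np.int64(327), 65)
265 (np.int64(225), np.int64(326), 64)
280 (np.int64(226), np.int64(326), 63)
295 (np.int64(37), np.int64(519), 26)
front y=250,255 rear [[224. 128.]
 [331. 128.]
 [224. 136.]
 [227. 284.]
 [328. 284.]]
```

Emit:
{"fn": "carry_out", "kwargs": {
  "deltas": [
    [[-4,0,0,0],[-4,0,0,0],[0,0,0,0],[0,0,0,0],[0,0,3,0],[0,0,3.5,0],[0,0,3.1,0],[0,0,0,0]]
  ],
  "jaw": 1
}}

```text
t: 26.68
eef_pos: [576.2, -281.9, 84.2]
orientation: [[-0.012, 1.0, -0.005], [1.0, 0.012, 0.003], [0.003, -0.005, -1.0]]
ft_force: [-0.5, 0.1, 0.1]
gripper_width: 10.1
grasp_force: 0.0
```

Emit:
{"fn": "carry_out", "kwargs": {
  "deltas": [
    [[0.8,0,0.1,0],[0.8,0,0.1,0],[0.8,0,0.1,0],[0.8,0,0.1,0],[0.8,0,0.1,0],[0,0,0,0]]
  ]
}}

```text
t: 27.42
eef_pos: [577.6, -243.6, 81.7]
orientation: [[-0.011, 1.0, -0.0], [1.0, 0.011, 0.001], [0.001, -0.0, -1.0]]
ft_force: [-0.7, 0.1, 1.0]
gripper_width: 0.4
grasp_force: 0.0
```

Emit:
{"fn": "carry_out", "kwargs": {
  "deltas": [
    [[0.8,0,0.1,0],[0.8,0,0.1,0],[0.8,0,0.1,0],[0.8,0,0.1,0],[0.8,0,0.1,0],[0,0,0,0]]
  ]
}}

```text
t: 28.18
eef_pos: [577.1, -203.4, 76.5]
orientation: [[-0.011, 1.0, -0.0], [1.0, 0.011, 0.001], [0.001, -0.0, -1.0]]
ft_force: [-0.2, -0.1, -0.3]
gripper_width: 0.4
grasp_force: 0.0
```

```bash
sed -i 's/^print("front.*//' chk.py; cat >> chk.py <<'E'
yc=(s["eef_pos"]-v[:3])@R; print("tcp lane",yc.round(1))
E
python3 chk.py
```

```text
[ 577.1 -203.4   76.5] 28.175 [-0.2 -0.1 -0.3]
110 (np.int64(173), np.int64(384), 132)
115 (np.int64(174), np.int64(383), 130)
120 (np.int64(174), np.int64(383), 130)
125 (np.int64(174), np.int64(383), 130)
130 (np.int64(174), np.int64(383), 131)
135 (np.int64(174), np.int64(383), 132)
140 (np.int64(174), np.int64(383), 132)
145 (np.int64(174), np.int64(383), 132)
150 (np.int64(174), np.int64(383), 132)
155 (np.int64(174), np.int64(383), 132)
160 (np.int64(175), np.int64(382), 130)
165 (np.int64(175), np.int64(382), 130)
170 (np.int64(175), np.int64(382), 130)
175 (np.int64(175), np.int64(381), 129)
180 (np.int64(175), np.int64(381), 129)
185 (np.int64(175), np.int64(381), 129)
190 (np.int64(176), np.int64(381), 128)
205 (np.int64(176), np.int64(380), 128)
220 (np.int64(177), np.int64(380), 127)
235 (np.int64(177), np.int64(379), 127)
250 (np.int64(178), np.int64(378), 126)
265 None
280 None
295 (np.int64(242), np.int64(316), 14)
tcp lane [  0.7 301.8  14.6]
```

Emit:
{"fn": "carry_out", "kwargs": {
  "deltas": [
    [[0.8,0,0.1,0],[0.8,0,0.1,0],[0.8,0,0.1,0],[0.8,0,0.1,0],[0.8,0,0.1,0],[0,0,0,0]]
  ]
}}

```text
t: 28.98
eef_pos: [576.7, -163.2, 71.6]
orientation: [[-0.012, 1.0, -0.0], [1.0, 0.012, 0.001], [0.001, -0.0, -1.0]]
ft_force: [-0.3, -0.1, 0.7]
gripper_width: 0.1
grasp_force: 0.0
```

Emit:
{"fn": "carry_out", "kwargs": {
  "deltas": [
    [[0.8,0,0.1,0],[0.8,0,0.1,0],[0.8,0,0.1,0],[0.6,0,0.07,0],[0,0,0,0]]
  ]
}}

```text
t: 29.6
eef_pos: [576.3, -133.5, 67.9]
orientation: [[-0.011, 1.0, -0.0], [1.0, 0.011, 0.001], [0.001, -0.0, -1.0]]
ft_force: [0.4, -0.8, -0.5]
gripper_width: 0.7
grasp_force: 0.0
```

```bash
python3 chk.py | grep -v "^1[1-8]"
```

```text
[ 576.3 -133.5   67.9] 29.6 [ 0.4 -0.8 -0.5]
190 (np.int64(176), np.int64(382), 129)
205 (np.int64(177), np.int64(381), 128)
220 (np.int64(177), np.int64(381), 128)
235 (np.int64(178), np.int64(380), 126)
250 (np.int64(179), np.int64(379), 126)
265 None
280 None
295 (np.int64(243), np.int64(316), 12)
tcp lane [  0.6 231.4  14.4]
```

Emit:
{"fn": "carry_out", "kwargs": {
  "deltas": [
    [[0.5,0,0.06,0],[0.5,0,0.06,0],[0.4,0,0.05,0],[0,0,0,0]]
  ]
}}

```text
t: 30.15
eef_pos: [576.2, -119.9, 66.2]
orientation: [[-0.011, 1.0, -0.0], [1.0, 0.011, 0.001], [0.001, -0.0, -1.0]]
ft_force: [-0.1, -0.3, 0.1]
gripper_width: -0.2
grasp_force: 0.0
```

Emit:
{"fn": "carry_out", "kwargs": {
  "deltas": [
    [[0.15,0,0.02,0],[0.15,0,0.02,0],[0.1,0,0.01,0],[0,0,0,0],[0,0,0,0]]
  ]
}}

```text
t: 30.78
eef_pos: [576.2, -116.7, 65.8]
orientation: [[-0.01, 1.0, -0.0], [1.0, 0.01, 0.0], [0.0, -0.0, -1.0]]
ft_force: [0.5, -1.0, 0.1]
gripper_width: 0.2
grasp_force: 0.5
```

Emit:
{"fn": "carry_out", "kwargs": {
  "deltas": [
    [[0.15,0,0.02,0],[0.15,0,0.02,0],[0,0,0,0],[0,0,0,0]]
  ]
}}

```text
t: 31.28
eef_pos: [576.2, -113.5, 65.4]
orientation: [[-0.01, 1.0, -0.0], [1.0, 0.01, 0.0], [0.0, -0.0, -1.0]]
ft_force: [-0.7, -0.2, 0.5]
gripper_width: 0.2
grasp_force: 0.4
```

Emit:
{"fn": "carry_out", "kwargs": {
  "deltas": [
    [[0.1,0,0.01,0],[0.1,0,0.01,0],[0,0,0,0],[0,0,0,0]]
  ]
}}

```text
t: 31.78
eef_pos: [576.1, -111.9, 65.2]
orientation: [[-0.01, 1.0, -0.0], [1.0, 0.01, -0.0], [-0.0, -0.0, -1.0]]
ft_force: [-0.7, -2.7, 0.8]
gripper_width: 0.8
grasp_force: 1.1
```

Emit:
{"fn": "carry_out", "kwargs": {
  "deltas": [
    [[0.1,0,0.01,0],[0,0,0,0],[0,0,0,0]]
  ]
}}

```text
t: 32.15
eef_pos: [576.1, -111.2, 65.1]
orientation: [[-0.01, 1.0, -0.0], [1.0, 0.01, -0.0], [-0.0, -0.0, -1.0]]
ft_force: [-0.1, -4.3, 0.7]
gripper_width: 0.5
grasp_force: 2.1
```

Emit:
{"fn": "carry_out", "kwargs": {
  "deltas": [
    [[0.1,0,0.01,0],[0,0,0,0],[0,0,0,0]]
  ]
}}

```text
t: 32.52
eef_pos: [576.1, -110.3, 65.0]
orientation: [[-0.01, 1.0, -0.0], [1.0, 0.01, -0.001], [-0.001, -0.0, -1.0]]
ft_force: [-0.9, -4.9, 1.2]
gripper_width: 0.4
grasp_force: 2.6
```

```bash
python3 - <<'E'
from h import *
c=cam("scene"); i=c["im"]; cv2.imwrite("pics/s12.png",i[:,:,::-1])
s=ctrl.state(); v=np.load("lane.npy"); print(s["eef_pos"],s["ft_force"])
E
```

```text
[ 576.08974058 -110.27048711   65.04814739] [-0.8975232  -3.92471667  1.23116102]
```

The reaction is about 4–5 N and rises linearly, right at the predicted contact, so the row is on the pad. Backing off to verify.

Emit:
{"fn": "carry_out", "kwargs": {
  "deltas": [
    [[-0.3,0,-0.1,0],[-1,0,-0.3,0],[-2,0,-2,0],[0,0,-4,0],[0,0,-5,0],[-3,0,-5,0],[-2,0,-4,0],[0,0,0,0]]
  ]
}}

```text
t: 33.58
eef_pos: [578.6, -195.3, 272.7]
orientation: [[-0.007, 1.0, 0.007], [1.0, 0.007, -0.002], [-0.002, 0.007, -1.0]]
ft_force: [-0.3, 0.3, -0.8]
gripper_width: 0.4
grasp_force: 0.0
```

Emit:
{"fn": "carry_out", "kwargs": {
  "deltas": [
    [[0,0,0,0],[0,0,0,0]]
  ]
}}

```text
t: 33.83
eef_pos: [576.3, -191.4, 267.4]
orientation: [[-0.012, 1.0, -0.003], [1.0, 0.012, 0.001], [0.001, -0.003, -1.0]]
ft_force: [0.1, 0.8, 1.6]
gripper_width: 0.7
grasp_force: 0.0
```

```bash
cat > fin.py <<'E'
from lane import *
s0=ctrl.state(); print(np.array(s0["eef_pos"]).round(1),s0["t"])
w5=cam("wrist"); im=w5["im"]
v=np.load("lane.npy"); ya=v[3]; yv=np.array([np.cos(ya)*np.cos(.12),np.sin(ya)*np.cos(.12),np.sin(.12)]); xv=np.array([np.sin(ya),-np.cos(ya),0.]); R=np.c_[xv,yv,np.cross(xv,yv)]
L=lambda *p:R@np.array(p)+v[:3]
def lr(c,p,z): q=onplane(c,p,n=R[:,2],q=L(0,0,z)); return ((q-v[:3])@R).round(1)
print("pred px rear top200, deck206, deck235",proj(w5,[L(0,200,52),L(0,206,0),L(0,206,8),L(0,235,0)]).round())
for nm,c in(("w2",w),("now",w5)):
    im=c["im"]; h=cv2.cvtColor(im,cv2.COLOR_RGB2HSV)
    u,d=proj(c,[L(0,150,30),L(0,260,0)]); col=int(round(d[0]))
    br=(h[...,0]>15)&(h[...,0]<27)&(h[...,1]>140)&(h[...,2]>90)
    ys=np.nonzero(br[:280,col-3:col+4].all(1))[0]
    print(nm,"brass rows",ys.min() if len(ys) else None,ys.max() if len(ys) else None)
    for r in ys[[0,-1]] if len(ys) else []: print(r,lr(c,(col,r),0),lr(c,(col,r),8))
    bm=(h[...,0]>8)&(h[...,0]<20)&(h[...,1]>85)&(h[...,2]>70)
    e=proj(c,[L(22,200,52)])[0]; cc=int(e[0]); y=np.nonzero(bm[:290,cc])[0]
    y=y[(y>e[1]-40)&(y<e[1]+30)]; print("carton rear row",y.max() if len(y) else None, "lane",lr(c,(cc,y.max()+.5),52) if len(y) else None)
r0,c0=0,int(proj(w5,[L(0,220,0)])[0][0])
for r in range(max(0,int(proj(w5,[L(0,190,52)])[0][1])),int(proj(w5,[L(0,245,0)])[0][1])+1,3): print(r,w5["im"][r,c0].tolist())
E
python3 fin.py
```

```text
[ 576.3 -191.4  267.4] 33.825
pred px rear top200, deck206, deck235 [[282.  81.]
 [282.  99.]
 [282.  98.]
 [281. 129.]]
w2 brass rows 182 205
182 [ -0.5 206.5  -0. ] [1.00e-01 2.06e+02 8.00e+00]
205 [ -0.3 232.6  -0. ] [  0.3 231.5   8. ]
carton rear row 180 lane [ 22.7 201.4  52. ]
now brass rows 97 119
97 [  0.5 203.9   0. ] [  0.5 205.3   8. ]
119 [  0.5 225.2   0. ] [  0.5 226.1   8. ]
carton rear row 89 lane [ 22.4 206.7  52. ]
69 [167, 164, 160]
72 [166, 164, 159]
75 [169, 167, 163]
78 [170, 169, 165]
81 [85, 69, 53]
84 [84, 70, 52]
87 [79, 64, 48]
90 [82, 71, 57]
93 [115, 113, 106]
96 [102, 89, 67]
99 [176, 137, 68]
102 [178, 137, 70]
105 [179, 138, 69]
108 [178, 138, 69]
111 [178, 138, 69]
114 [179, 138, 68]
117 [177, 137, 69]
120 [243, 235, 116]
123 [237, 226, 112]
126 [232, 218, 110]
129 [229, 229, 228]
132 [168, 164, 151]
135 [200, 195, 179]
138 [204, 199, 183]
```

```bash
python3 -c "
from bench import ctrl
print(ctrl.job_done())"
```

```text
the job is handed in; nothing more can be done
None
```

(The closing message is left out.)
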